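# Interlock three channel cradles and log the bundle

## Robot

A 7-joint arm with a two-finger parallel gripper is mounted at the origin on the work surface. World frame = base frame: x ahead of the robot, y to its left, z up, the work surface at z = 0. Lengths are in m, angles in rad, forces in N, time in s.
With the tool pointing down it reaches from about 0.425 to 1.025 m from the base axis. Payload 9.4 kg.
Tool frame: the origin (TCP) lies midway between the tips of the shut fingers; the grasp point (between the pads) lies 19 mm behind it; z points along the fingers, x is the direction in which the jaws open and shut, and the axes are right-handed (so a half turn about z gives the same grasp; the last joint's range is limited). The gripper opens to 85 mm and grips with 20 to 120 N. Pads are 22 mm wide; open, the fingers measure 114 mm over their backs; the gripper's body (76 mm by 85 mm) begins 54 mm behind the grasp point. The pads swing forward as they close: fully open they stand 13 mm farther back than shut.
Start: joints at [-1.317, 0.599, -0.003, 1.599, 0.002, 0.943, -0.08], TCP at [0.235, 0.686, 0.196] pointing down, gripper open.
Joint ranges: [-2.57, 2.57], [-0.35, 1.97], [-1.29, 1.29], [0.11, 2.56], [-1.05, 4.19], [0.11, 1.86], [-2.63, 2.63]. Speed limits (rad/s): [2.22, 2.22, 3.01, 3.01, 3.14, 3.14, 3.14].

## Interface

Orientations are given as a 3x3 rotation matrix whose columns are the frame's x, y, z axes.
In Python, from plant import arm, imaging, sign_off, finder gives the robot as it stands. The module is installed in compiled form; this text tells all that it offers.
- The arm moves only by the tool servo_tool, never from a script. Its argument "motion" is a list of rows, each a list of 6 numbers: the shift along the tool's x, y, z in mm, then the turn, a rotation vector about the tool's x, y, z in rad. In form: [[tx, ty, tz, rx, ry, rz], ...]. A call has 1 to 12 rows; each row is the pose to reach, as a shift and turn from the pose commanded when the call began, along the tool's axes at that moment; what a row does not reach only later rows make up. A row lasts 1/12 s, in which the tool goes at most 41.7 mm and 7.16 degrees, less where a joint would pass 70% of its speed; a pose out of reach is approached as far as the arm can. A call with a gripper value outside its range is refused whole. "gripper" is the opening, from -1 (shut) to 1 (fully open), set as the call begins (left out, the last holds). The fingers move at their own pace and stop on an object; "squeeze" is the grip in N (left out, the last holds). Time passes only in rows, so rows that repeat a pose let the fingers close. It gives the time, the measured TCP pose, the force and the opening at its end, in the units of the state.
- arm.state(): the state, without advancing time (a new reading comes with each control period).
- imaging.camera(name): name is "scene" or "top"; returns (picture, depth): 384x512x3 uint8, blue, green, red; 384x512 float32, m along the optical axis (not along the pixel's ray), 0 where there is no reading.
- imaging.camera_params(name): a dict with "mtx" (3x3 intrinsics, pixels), "R" (3x3) and "t" (3): a world point X has camera coordinates R X + t. Camera axes: x right, y down, z forward; pixel columns grow to the right and rows downward; lengths in m; the calibration is good to about 2 mm. A picture is of the moment at which its call begins. camera_params takes no time and is no camera call.
- sign_off(): hands the job in, once; it reports no verdict.
Trained networks look in the newest picture that a camera, given by its name, has taken for a name from the list of things; names that differ only in an ending like _2 or _b are one class to them, and where a whole thing is asked for, a point or a joint stands for the part that bears it (a point fixed in the world has none). Each returns a list of dicts, best first, with "score" (0 to 1); they miss things now and then, are a little off and sometimes report something else, mostly with a low value. They report only what shows in the picture. A call takes as long as a camera call. They do not tell look-alikes from the thing itself.
- finder.find_in(camera, name): "position" ([x, y, z] in m, in world coordinates, good to about 4 mm: the middle of the surface that is visible of it).
- finder.mark_of(camera, name): "position" ([x, y, z] in m, in world coordinates, good to about 4 mm: a listed point, or the origin of a listed thing).
The state is a dict: "clock": time; "joint_positions": joint angles; "qd": joint speeds; "joint_efforts": joint torques, N m; "position": TCP position; "tcp_rot": TCP orientation; "force": force on the tool from outside, world axes, zero at the start; "moment": the same for the moment, N m; "width": finger opening in m.
Only numpy, scipy, OpenCV 4.12 (cv2) and the standard library are available. Lean on these libraries where they do the work, as an engineer would, in place of code of your own. Each camera call takes 0.05 s, during which the arm holds its last target. There are 200 camera calls.

## Task

Put the whistle-holding channels away as an interlocked bundle: set the loose open-up channel on the free half of the plywood board beside the one already there, parallel, ends level, with a gap of about 2 cm between the two. Then lay the open-down channel over the pair so that one of its flanges goes down inside each of them and it sits fully home, level, with its ends in line, and let go. Finally press the counter's push button fully down and let it spring back; set the channels down rather than dropping them, and do not disturb the other things on the desk.

Things in the scene. Friction and masses are not known exactly. Their poses are not given: they have to be found in the camera images.
- board: Fixed plain plywood board, 140 mm (its x) by 220 mm (its y), 8 mm thick, flat on the desk; origin at the centre of its underside. One open-up channel already lies loose on its +y half; its -y half is free.
- base_center (a point): Aluminium U-channel cradle, 100 mm long (x), 56 wide (y), 35 tall, web and flanges 4 thick (48 clear between flanges), 125 g. Point: centre of its outline, 17.5 mm above its underside; z up. Open side up, loose on the board's +y half, x roughly along the board's x. The next channel goes on its -y side; a 20 to 25 mm gap leaves finger room.
- up_center (a point): Aluminium U-channel cradle, 100 mm long (x), 56 wide (y), 35 tall, web and flanges 4 thick (48 clear between flanges), 125 g. Point: centre of its outline, 17.5 mm above its underside; z up. Open side up, loose on the desk, identical to the one on the board. Grip it from above across its 56 mm width.
- down_center (a point): Aluminium U-channel cradle, 100 mm long (x), 56 wide (y), 35 tall, web and flanges 4 thick (48 clear between flanges), 125 g. Point: centre of its outline, 17.5 mm above its underside; z up. Open side down: flange feet on the desk, web on top. Grip from above across its width. Home, its feet stand on the webs of the two lower ones, its point 4 mm above theirs. May start in either of two places.
- counter_top (a point): Centre of the top face of the round steel push button (28 mm across) on its black tally counter (12 mm tall case on the +x side; button top 22 mm above the desk), fixed to the desk; the button moves straight down.
- counter (a joint): Travel of the push button in m: 0 is up, 0.006 is fully down; a spring returns it, fully down takes about 5 N.
- whistle: Bystander: red-painted tin whistle, 306 mm long, lying at the back. Origin under its middle.
- block: Bystander: rosewood windway block 30 x 16 x 16 mm. Origin at the centre of its underside.
- offcut: Bystander: copper offcut, an upright cylinder 26 mm across, 30 mm tall. Origin at the centre of its underside.
- burnisher: Bystander: bone-handled burnishing tool, 160 mm long, lying. Origin under its middle.
- ferrule: Bystander: brass ring 28 mm across, 22 mm tall. Origin at the centre of its underside.
Things that resemble listed ones, but are neither listed nor needed, are in the scene too. What is shaped like the part that bears base_center but blue is not meant.

How it is judged:
By the outcome, as a careful person would: the job done as asked, in the order asked, and still so for the second after the job is handed in, with the robot touching nothing.
It also fails if it takes over 72 s, if anything falls off the work surface, if the arm or the gripper's body presses on something with over 40 N, if the wrist force passes 120 N, or if a joint passes its speed limit or range.

## Working session

There is one attempt and no reset: what is moved stays moved. The work goes in short steps, Python scripts to look and compute and a tool call to move; the robot and the scene stay as the last step left them, time stands still between calls to the robot, and variables do not carry over. Pictures are saved under pics/ and viewed, about 8 in all and at most 12, crops included, and the job is handed in when it is done.

Besides the shell and the picture viewer there is one more tool, called after "Call:" as name(argument=value, ...) on one line, values as JSON. servo_tool: Moves the arm, as the interface text tells. Its arguments: {"type":"object","properties":{"motion":{"type":"array"},"gripper":{"type":"number"},"squeeze":{"type":"number"}},"required":["motion"]}

```bash
mkdir -p pics; cat > h.py <<'E'
import numpy as np, cv2
from plant import arm, imaging, sign_off, finder
def cloud(n):
    im,d=imaging.camera(n); p=imaging.camera_params(n); K,R,t=[np.array(p[k],float) for k in('mtx','R','t')]
    v,u=np.indices(d.shape); c=np.stack([(u-K[0,2])/K[0,0]*d,(v-K[1,2])/K[1,1]*d,d],-1)
    return im,d,(c-t.ravel())@R   # world xyz per pixel
E
python3 - <<'E'
from h import *
for n in('scene','top'):
    im,d,W=cloud(n); cv2.imwrite(f'pics/{n}0.png',im); np.savez(f'{n}0.npz',im=im,d=d,W=W)
    for k in ['board','base_center','up_center','down_center','counter_top','counter','whistle','block','offcut','burnisher','ferrule']:
        print(n,k,[(np.round(r['position'],3).tolist(),round(r['score'],2)) for r in finder.mark_of(n,k)][:4])
s=arm.state(); print(s['clock'],s['position'],s['tcp_rot'],s['width'])
E
```

```text
scene board [([0.564, -0.272, 0.016], 0.73), ([0.403, 0.427, -0.002], 0.72), ([0.572, 0.169, 0.001], 0.6)]
scene base_center [([0.554, 0.223, 0.026], 0.89), ([0.726, 0.35, 0.017], 0.64)]
scene up_center [([0.45, -0.095, 0.018], 0.62)]
scene down_center [([0.562, -0.272, 0.015], 0.55)]
scene counter_top [([0.563, -0.27, 0.014], 0.63), ([0.662, -0.07, 0.018], 0.49)]Traceback (most recent call last):
  File "<stdin>", line 5, in <module>
ValueError: it knows: base_center, block, board, burnisher, counter_top, down_center, ferrule, offcut, up_center, whistle
```

View pics/scene0.png

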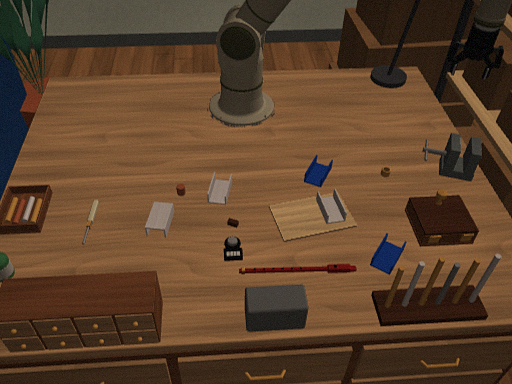

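The scene view faces the robot. It shows the board at about (312,215) with the base channel at (330,207), the loose open-up channel at (220,188), the open-down channel at (160,218) and the counter at (233,247). The block is at (233,222), the offcut at (181,188), and there are two blue decoys.

```bash
python3 - <<'E'
from h import *
for n in('top',):
    im,d,W=cloud(n); cv2.imwrite(f'pics/{n}0.png',im); np.savez(f'{n}0.npz',im=im,d=d,W=W)
    for k in ['board','base_center','up_center','down_center','counter_top','block','offcut','ferrule']:
        print(n,k,[(np.round(r['position'],3).tolist(),round(r['score'],2)) for r in finder.mark_of(n,k)][:4])
s=arm.state(); print(s['clock'],s['position'],s['tcp_rot'],s['width'])
E
```

```text
top board [([0.571, 0.163, -0.006], 0.6)]
top base_center [([0.556, 0.228, 0.023], 0.98), ([0.729, 0.343, 0.02], 0.89), ([0.386, 0.217, 0.018], 0.66)]
top up_center [([0.448, -0.097, 0.013], 0.56)]
top down_center [([0.449, -0.096, 0.015], 0.74), ([0.569, -0.269, 0.016], 0.57)]
top counter_top [([0.659, -0.067, 0.022], 0.44)]
top block [([0.584, -0.06, 0.002], 0.5)]
top offcut [([0.445, -0.212, -0.002], 0.44)]
top ferrule [([0.399, 0.431, 0.005], 0.61), ([0.552, 0.225, 0.022], 0.57)]
0.75 [0.23548157 0.68571556 0.19580378] [[ 3.24748403e-01  9.45800438e-01  7.59127180e-05]
 [ 9.45800439e-01 -3.24748407e-01  4.15646617e-05]
 [ 6.39644095e-05  5.83002245e-05 -9.99999996e-01]] 0.08533556613440949
```

View pics/top0.png

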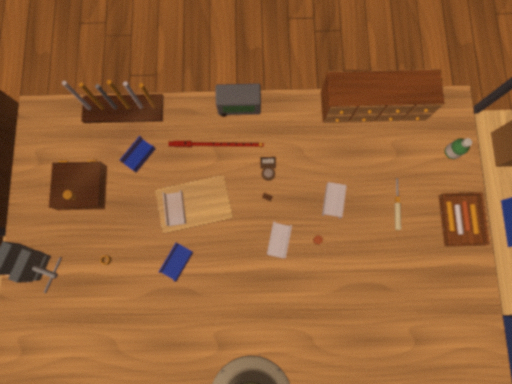

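The top view agrees: board at (193,203), base at (175,208), up channel at (279,240), down channel at (334,200), counter button at (268,173). Next I fit outlines from depth.

```bash
cat >> h.py <<'E'
def near(W,c,r,lo,hi):
    P=W.reshape(-1,3); m=(np.hypot(P[:,0]-c[0],P[:,1]-c[1])<r)&(P[:,2]>lo)&(P[:,2]<hi); return P[m]
def rect(P):
    (c,s,a)=cv2.minAreaRect((P[:,:2]*1000).astype(np.float32)); 
    if s[0]<s[1]: s=s[::-1]; a+=90
    return np.round(c,1),np.round(s,1),round((a+90)%180-90,1),len(P)
E
python3 - <<'E'
from h import *
for n in('top','scene'):
    W=np.load('top0.npz')['W'] if n=='top' else cloud('scene')[2]
    for k,c,r in [('base',(.555,.226),.068),('up',(.449,-.096),.075),('down',(.565,-.27),.075),('counter',(.66,-.068),.05)]:
        for lo,hi in [(.012,.06),(.028,.06),(.003,.015)] if k!='counter' else [(.017,.03),(.008,.016)]:
            P=near(W,c,r,lo,hi)
            if len(P)>4: print(n,k,lo,rect(P),np.round(np.percentile(P[:,2],[5,50,95])*1000,1),np.round(P.mean(0)*1000,1))
    P=near(W,(.57,.165),.14,.004,.012); print(n,'board',rect(P),np.median(P[:,2]))
    P=near(W,(.57,.1),.03,-.01,.03); print('bz',np.median(P[:,2]))
    P=near(W,(.5,-.18),.03,-.01,.03); print('deskz',np.median(P[:,2]))
E
```

```text
top base 0.012 (array([560. , 222.2]), array([123.9, 115.8]), 40.6, 462) [12.3 15.4 44.5] [552.6 224.5  23. ]
top base 0.028 (array([553.6, 223.9]), array([100.6,  57.2]), 7.0, 149) [30.6 41.5 45.8] [552.4 224.1  39.9]
top base 0.003 (array([554.9, 225.5]), array([135.4, 132.2]), -15.8, 1137) [ 4.8  9.2 14. ] [555.5 220.4   9.3]
top up 0.012 (array([449.5, -93.3]), array([99.9, 56.1]), -13.4, 108) [20.  33.8 37.5] [449.1 -94.8  32.6]
top up 0.028 (array([449.5, -93.3]), array([99.9, 56.1]), -13.4, 95) [30.2 34.  37.6] [449.8 -93.   34.2]
top up 0.003 (array([448.7, -92.6]), array([145. , 132.7]), -28.0, 394) [3.2 4.6 7.8] [451.9 -92.7   5. ]
top down 0.012 (array([ 566.7, -266.8]), array([100.7,  57.5]), -11.9, 631) [28.4 34.5 38.4] [ 566.3 -265.3   33.9]
top down 0.028 (array([ 566.7, -267. ]), array([100.5,  57.2]), -11.5, 604) [30.6 34.6 38.5] [ 566.3 -266.3   34.5]
top down 0.003 (array([ 564.6, -274.1]), array([145.8, 139.5]), 0.5, 109) [ 3.1  4.1 10.2] [ 566.9 -271.1    4.9]
top counter 0.017 (array([674.4, -68.6]), array([55. , 34.6]), 3.2, 63) [17.6 21.7 26.3] [661.3 -67.1  2
[... 945 characters left out ...]
ay([ 567.9, -267.3]), array([103.2,  59.1]), -10.6, 623) [19.6 33.1 36.5] [ 571.3 -265.6   32. ]
scene down 0.028 (array([ 567.8, -267.3]), array([102.9,  58.5]), -10.1, 555) [29.9 33.4 36.6] [ 569.7 -267.2   33.4]
scene down 0.003 (array([ 575. , -275.7]), array([133.2, 106.7]), 81.7, 64) [ 3.2  7.5 13.8] [ 581.2 -256.7    7.8]
scene counter 0.017 (array([661.8, -66.7]), array([26.8, 26.5]), -31.8, 66) [17.6 20.2 23.8] [662.2 -67.3  20.5]
scene counter 0.008 (array([675.6, -66.2]), array([68.2, 48.3]), -2.6, 209) [ 8.5 11.3 14.1] [684.6 -67.6  11.3]
scene board (array([551.6, 156.2]), array([236.8, 215.8]), -78.7, 2106) 0.0071066896700179
bz 0.006482716634581191
deskz -0.0011977242555023286
```

```bash
cat >> h.py <<'E'
from scipy.spatial.transform import Rotation as Ro
def plan(*targets):
    """targets: x,y,z mm, jaw angle deg (tool-x direction about world z)"""
    s=arm.state(); p=np.array(s['position'])*1000; R=np.array(s['tcp_rot'])
    print('clk',round(s['clock'],2),'p',p.round(1),'jaw',round(np.degrees(np.arctan2(R[1,0],R[0,0])),2),'w',round(s['width']*1000,1),'F',np.round(s['force'],1))
    for x,y,z,a in targets:
        a=np.radians(a); c,n=np.cos(a),np.sin(a); T=np.array([[c,n,0],[n,-c,0],[0,0,-1]])
        print(np.r_[(R.T@(np.array([x,y,z])-p)).round(1),Ro.from_matrix(R.T@T).as_rotvec().round(4)].tolist())
E
python3 - <<'E'
from h import *
plan((480,350,190,74),(480,100,150,76.6),(449.5,-93.6,120,76.6))
# board edges from top image: free area (saw as wood at z~8mm): fit
W=np.load('top0.npz')['W'];im=np.load('top0.npz')['im']
m=(W[...,2]>.0045)&(W[...,2]<.012)&(abs(W[...,0]-.57)<.13)&(W[...,1]>.0)&(W[...,1]<.3)
m=cv2.morphologyEx(m.astype(np.uint8),cv2.MORPH_OPEN,np.ones((5,5)))
n,l,st,_=cv2.connectedComponentsWithStats(m); k=1+st[1:,4].argmax(); print(rect(W[l==k]))
a=np.radians(6.9);print(554.3+78*np.sin(a),223.5-78*np.cos(a))
E
```

```text
clk 0.8 p [235.5 685.7 195.8] jaw 71.05 w 85.5 F [-0.3  0.1 -0.7]
[-238.1, 340.3, 5.8, 0.0, -0.0001, -0.0514]
[-474.6, 421.5, 45.8, 0.0, -0.0001, -0.0968]
[-667.6, 455.5, 75.8, 0.0, -0.0001, -0.0968]
(array([576.8, 112.3]), array([42.6, 31.5]), 0.3, 116)
563.6706734291024 146.06492732950323
```

Call:
servo_tool(motion=[[-238, 340, 6, 0, 0, -0.05], [-238, 340, 6, 0, 0, -0.05], [-238, 340, 6, 0, 0, -0.05], [-238, 340, 6, 0, 0, -0.05], [-238, 340, 6, 0, 0, -0.05], [-238, 340, 6, 0, 0, -0.05], [-238, 340, 6, 0, 0, -0.05], [-238, 340, 6, 0, 0, -0.05], [-238, 340, 6, 0, 0, -0.05], [-475, 421, 46, 0, 0, -0.097], [-475, 421, 46, 0, 0, -0.097], [-475, 421, 46, 0, 0, -0.097]], gripper=1, squeeze=30)

```text
clock: 1.8
position: [0.4667, 0.2573, 0.1726]
tcp_rot: [[0.232, 0.973, 0.001], [0.973, -0.232, 0.0], [0.0, 0.001, -1.0]]
force: [0.5, 0.4, 0.3]
width: 0.0852
```

```bash
python3 - <<'E'
from h import *
plan((480,100,150,76.6),(449.5,-93.6,110,76.6))
W=np.load('top0.npz')['W'];im=np.load('top0.npz')['im']
# board corners from the picture (colour): brighter than desk
c=im[150:260,130:260]; hsv=cv2.cvtColor(c,cv2.COLOR_BGR2HSV); print(im[205,210],im[240,230])
m=((np.abs(c.astype(int)-im[205,210].astype(int)).sum(2))<60).astype(np.uint8)
m=cv2.morphologyEx(m,cv2.MORPH_OPEN,np.ones((3,3)));n,l,st,_=cv2.connectedComponentsWithStats(m); k=1+st[1:,4].argmax()
print(rect(W[150:260,130:260][l==k]))
E
```

```text
clk 1.8 p [466.7 257.3 172.6] jaw 76.6 w 85.2 F [0.5 0.4 0.3]
[-149.9, 49.4, 22.6, 0.0006, -0.0005, -0.0001]
[-345.3, 64.6, 62.5, 0.0006, -0.0005, -0.0001]
[ 80 135 186] [ 59 106 159]
(array([553. , 157.1]), array([392.4, 370.7]), 85.4, 6402)
```

Call:
servo_tool(motion=[[-150, 49, 22, 0, 0, 0], [-150, 49, 22, 0, 0, 0], [-150, 49, 22, 0, 0, 0], [-150, 49, 22, 0, 0, 0], [-345, 65, 62, 0, 0, 0], [-345, 65, 62, 0, 0, 0], [-345, 65, 62, 0, 0, 0], [-345, 65, 62, 0, 0, 0], [-345, 65, 62, 0, 0, 0], [-345, 65, 62, 0, 0, 0], [-345, 65, 62, 0, 0, 0], [-345, 65, 62, 0, 0, 0]])

```text
clock: 2.8
position: [0.45, -0.0912, 0.1108]
tcp_rot: [[0.232, 0.973, 0.001], [0.973, -0.232, 0.0], [0.0, 0.001, -1.0]]
force: [-0.8, 1.0, -0.3]
width: 0.0853
```

```bash
python3 - <<'E'
from h import *
plan((449.5,-93.6,50,76.6),(449.5,-93.6,3,76.6))
W=np.load('top0.npz')['W']
for u,v in [(157,191),(224,178),(231,215),(165,230)]: print((W[v,u]*1000).round())
E
```

```text
clk 2.8 p [450.  -91.2 110.8] jaw 76.57 w 85.3 F [-0.8  1.  -0.3]
[-2.5, 0.0, 60.8, 0.0005, -0.0004, -0.0005]
[-2.5, 0.0, 107.8, 0.0005, -0.0004, -0.0005]
[611. 281.   8.]
[650.  72.  -4.]
[530.  50.   8.]
[488. 254.   7.]
```

Call:
servo_tool(motion=[[-2.5, 0, 40, 0, 0, 0], [-2.5, 0, 70, 0, 0, 0], [-2.5, 0, 90, 0, 0, 0], [-2.5, 0, 100, 0, 0, 0], [-2.5, 0, 104, 0, 0, 0], [-2.5, 0, 107, 0, 0, 0], [-2.5, 0, 107, 0, 0, 0], [-2.5, 0, 107, 0, 0, 0]])

```text
clock: 3.47
position: [0.4497, -0.0933, 0.0044]
tcp_rot: [[0.231, 0.973, 0.001], [0.973, -0.231, 0.0], [0.0, 0.001, -1.0]]
force: [-0.1, -0.6, -0.1]
width: 0.0855
```

Call:
servo_tool(motion=[[0, 0, 0, 0, 0, 0], [0, 0, 0, 0, 0, 0], [0, 0, 0, 0, 0, 0], [0, 0, 0, 0, 0, 0], [0, 0, 0, 0, 0, 0], [0, 0, 0, 0, 0, 0], [0, 0, 0, 0, 0, 0], [0, 0, 0, 0, 0, 0], [0, 0, 0, 0, 0, 0], [0, 0, 0, 0, 0, 0]], gripper=-1, squeeze=30)

```text
clock: 4.3
position: [0.449, -0.0939, 0.0036]
tcp_rot: [[0.232, 0.973, -0.0], [0.973, -0.232, -0.0], [-0.0, -0.0, -1.0]]
force: [0.1, 0.3, -0.0]
width: -0.0
```

```bash
python3 - <<'E'
from h import *
plan((449.5,-93.6,103,76.6))
im,d,W=cloud('scene'); cv2.imwrite('pics/g1.png',cv2.resize(im[130:260,140:360],None,fx=3,fy=3))
E
```

```text
clk 4.3 p [449.  -93.9   3.6] jaw 76.6 w -0.0 F [ 0.1  0.3 -0. ]
[0.4, 0.4, -99.4, -0.0001, 0.0, 0.0001]
```

View pics/g1.png

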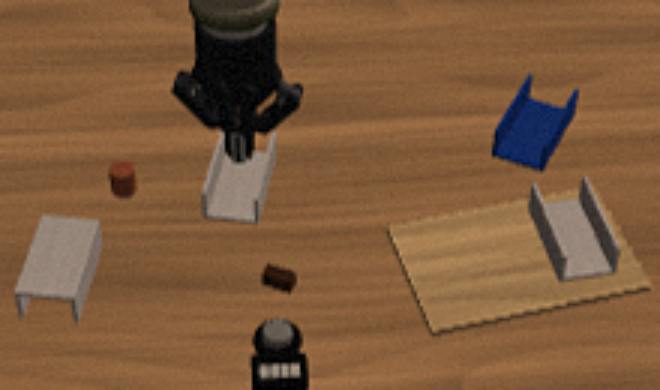

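The picture shows the fingers shut at (238,150), inside the open-up channel with its flanges at (210,190) and (268,170) on either side. Nothing is gripped, so I check geometrically whether the channel moved.

```bash
python3 - <<'E'
from h import *
im,d,W=cloud('scene')
P=near(W,(.449,-.094),.08,.012,.04)
m=im[(np.hypot(W[...,0]-.449,W[...,1]+.094)<.08)&(W[...,2]>.012)&(W[...,2]<.04)]
g=P[m.mean(1)>95]; print('channel',rect(g)); dk=P[m.mean(1)<60]; print('finger',rect(dk),np.percentile(dk,[2,50,98],axis=0).round(3))
p=imaging.camera_params('scene')
q=np.array(p['mtx'])@(np.array(p['R'])@np.array(arm.state()['position'])+np.array(p['t']).ravel());print('tcp px',q[:2]/q[2],'crop',(q[:2]/q[2]-[140,130])*3)
cv2.imwrite('pics/g2.png',cv2.resize(im[130:215,180:265],None,fx=7,fy=7,interpolation=cv2.INTER_CUBIC))
E
```

```text
channel (array([452.1, -94.3]), array([100.8,  57.3]), -12.7, 128)
finger (array([505.5, -80. ]), array([1.3, 0. ]), -12.7, 2) [[ 0.505 -0.08   0.021]
 [ 0.505 -0.08   0.026]
 [ 0.506 -0.08   0.031]]
tcp px [219.78230085 190.801178  ] crop [239.34690256 182.40353399]
```

View pics/g2.png

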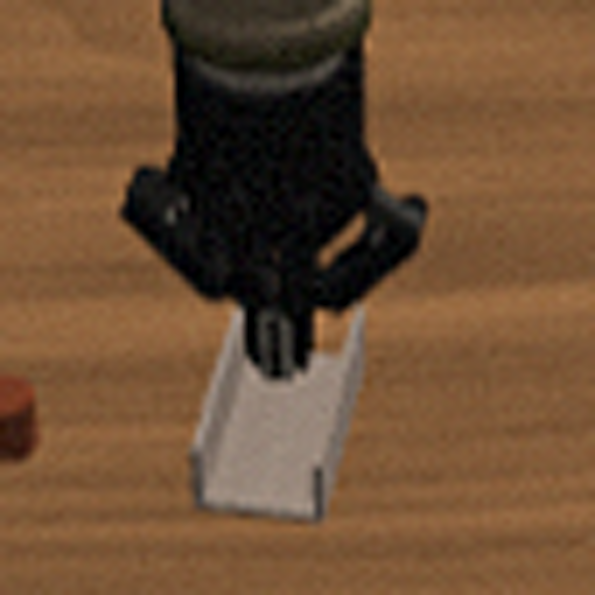

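The shut fingertips show at full-frame pixel (219,184), but the reported TCP projects to (220,191). The fingers look higher than reported, so I measure them by depth.

```bash
python3 - <<'E'
from h import *
im,d,W=cloud('scene')
for v in range(170,192): print(v,(W[v,219]*1000).round(),im[v,219], (W[v,222]*1000).round())
im,d,W=cloud('top'); P=near(W,(.449,-.094),.08,.0,.5); print(np.percentile(P[:,2],[0,10,50,90,100]))
s=arm.state();print(s['joint_positions'],s['position'])
E
```

```text
170 [444. -94.  84.] [32 36 44] [466. -85. 102.]
171 [443. -94.  79.] [27 32 27] [462. -85.  95.]
172 [445. -94.  76.] [23 22 22] [465. -85.  94.]
173 [444. -94.  71.] [0 7 6] [463. -85.  89.]
174 [455. -94.  78.] [27 27 31] [466. -86.  87.]
175 [454. -94.  73.] [30 33 33] [467. -86.  84.]
176 [461. -94.  76.] [19 21 23] [460. -86.  74.]
177 [459. -95.  70.] [23 22 20] [454. -86.  64.]
178 [460. -95.  66.] [13 15 15] [456. -86.  62.]
179 [459. -95.  61.] [15 16 17] [457. -86.  59.]
180 [461. -95.  60.] [15 11 12] [454. -86.  53.]
181 [462. -95.  56.] [8 7 9] [458. -86.  52.]
182 [458. -95.  48.] [3 2 2] [457. -86.  47.]
183 [458. -95.  45.] [7 6 8] [414. -86.   2.]
184 [462. -95.  45.] [ 90 101 111] [419. -86.   3.]
185 [423. -95.   3.] [127 140 156] [425. -86.   5.]
186 [422. -95.  -2.] [122 135 150] [428. -86.   3.]
187 [427. -96.  -1.] [122 133 153] [430. -86.   1.]
188 [439. -96.   6.] [124 137 153] [434. -87.   1.]
189 [442. -96.   4.] [124 135 150] [442. -87.   4.]
190 [445. -96.   4.] [119 134 149] [444. -87.   2.]
191 [450. -96.   4.] [123 136 153] [448. -87.   1.]Traceback (most recent call last):
  File "<stdin>", line 4, in <module>
    return _quantile_unchecked(
        a, q, axis, out, overwrite_input, method, keepdims, weights)
    return _ureduce(a,
                    func=_quantile_ureduce_func,
    ...<5 lines>...
                    overwrite_input=overwrite_input,
                    method=method)
    r = func(a, **kwargs)
    result = _quantile(arr,
                       quantiles=q,
    ...<2 lines>...
                       out=out,
                       weights=wgt)
    slices_having_nans = np.isnan(arr[-1, ...])
                                  ~~~^^^^^^^^^
IndexError: index -1 is out of bounds for axis 0 with size 0
```

Depth puts the fingertips at z≈45 mm, with x and y right (front face x=460, y=−95), while the reported z is 3.6 mm. The fingertips therefore sit about 41 mm higher than the reported TCP. I'll calibrate this by gently touching the web (z=4) with the shut fingers.

Call:
servo_tool(motion=[[0, 0, 15, 0, 0, 0], [0, 0, 28, 0, 0, 0], [0, 0, 33, 0, 0, 0], [0, 0, 34, 0, 0, 0], [0, 0, 34, 0, 0, 0], [0, 0, 34, 0, 0, 0]])

```text
clock: 5.0
position: [0.4488, -0.0939, -0.0308]
tcp_rot: [[0.232, 0.973, -0.001], [0.973, -0.232, 0.0], [0.0, -0.001, -1.0]]
force: [-0.1, -0.5, 0.4]
width: 0.0002
```

Call:
servo_tool(motion=[[0, 0, 1, 0, 0, 0], [0, 0, 2, 0, 0, 0], [0, 0, 3, 0, 0, 0], [0, 0, 3, 0, 0, 0], [0, 0, 3, 0, 0, 0]])

```text
clock: 5.42
position: [0.449, -0.094, -0.0315]
tcp_rot: [[0.231, 0.973, 0.002], [0.973, -0.231, -0.001], [-0.0, 0.002, -1.0]]
force: [-3.2, 1.9, 31.9]
width: 0.0001
```

Contact came at reported z ≈ −31.3 on the web at z=4, so actual z ≈ reported + 35.4 mm. I raise, open and re-descend with that correction.

Call:
servo_tool(motion=[[0, 0, -20, 0, 0, 0], [0, 0, -50, 0, 0, 0], [0, 0, -70, 0, 0, 0], [0, 0, -70, 0, 0, 0], [0, 0, -70, 0, 0, 0]])

```text
clock: 5.83
position: [0.4496, -0.0942, 0.0377]
tcp_rot: [[0.233, 0.973, 0.002], [0.973, -0.233, 0.0], [0.001, 0.002, -1.0]]
force: [-0.1, 0.1, -0.8]
width: 0.0
```

Call:
servo_tool(motion=[[0, 0, 0, 0, 0, 0], [0, 0, 0, 0, 0, 0], [0, 0, 0, 0, 0, 0], [0, 0, 0, 0, 0, 0], [0, 0, 0, 0, 0, 0], [0, 0, 0, 0, 0, 0], [0, 0, 0, 0, 0, 0], [0, 0, 0, 0, 0, 0], [0, 0, 30, 0, 0, 0], [0, 0, 55, 0, 0, 0], [0, 0, 68, 0, 0, 0], [0, 0, 68, 0, 0, 0]], gripper=1)

```text
clock: 6.83
position: [0.4482, -0.0933, -0.0334]
tcp_rot: [[0.23, 0.973, -0.003], [0.973, -0.23, 0.0], [-0.001, -0.003, -1.0]]
force: [0.2, -0.1, 0.1]
width: 0.0854
```

Call:
servo_tool(motion=[[0, 0, 0, 0, 0, 0], [0, 0, 0, 0, 0, 0], [0, 0, 0, 0, 0, 0], [0, 0, 0, 0, 0, 0], [0, 0, 0, 0, 0, 0], [0, 0, 0, 0, 0, 0], [0, 0, 0, 0, 0, 0], [0, 0, 0, 0, 0, 0]], gripper=-1, squeeze=30)

```text
clock: 7.5
position: [0.4495, -0.0942, -0.0304]
tcp_rot: [[0.232, 0.973, 0.002], [0.973, -0.232, -0.0], [0.0, 0.002, -1.0]]
force: [-0.7, -0.0, 8.4]
width: 0.0554
```

```bash
python3 - <<'E'
from h import *
plan((449,-94,80,76.6))
E
```

```text
clk 7.5 p [449.5 -94.2 -30.4] jaw 76.57 w 55.4 F [-0.7 -0.   8.4]
[0.1, -0.3, -110.4, 0.0017, -0.0002, -0.0006]
```

Call:
servo_tool(motion=[[0, 0, -5, 0, 0, 0], [0, 0, -20, 0, 0, 0], [0, 0, -50, 0, 0, 0], [0, 0, -80, 0, 0, 0], [0, 0, -100, 0, 0, 0], [0, 0, -100, 0, 0, 0], [0, 0, -100, 0, 0, 0]])

```text
clock: 8.08
position: [0.4495, -0.0947, 0.07]
tcp_rot: [[0.233, 0.972, 0.003], [0.972, -0.233, -0.001], [0.0, 0.003, -1.0]]
force: [-0.1, -0.3, -1.3]
width: 0.0554
```

```bash
python3 - <<'E'
from h import *
plan((530,60,75,85),(563.7,146.1,75,96.9),(563.7,146.1,35,96.9))
im,d,W=cloud('scene'); P=near(W,(.449,-.094),.09,.06,.16); 
m=im[(np.hypot(W[...,0]-.449,W[...,1]+.094)<.09)&(W[...,2]>.06)&(W[...,2]<.16)].mean(1); g=P[m>85]
print(rect(g),np.percentile(g[:,2],[2,20,50,80,98]).round(4))
cv2.imwrite('pics/g3.png',cv2.resize(im[110:230,160:340],None,fx=4,fy=4))
E
```

```text
clk 8.08 p [449.5 -94.7  70. ] jaw 76.51 w 55.4 F [-0.1 -0.3 -1.3]
[169.3, 42.2, -4.9, 0.0029, 0.0002, -0.1482]
[260.8, 54.8, -4.9, 0.0029, 0.0005, -0.3559]
[260.8, 54.7, 35.1, 0.0029, 0.0005, -0.3559]
(array([ 449.1, -100.2]), array([105.3,  69.7]), -13.2, 489) [0.0992 0.1017 0.1039 0.1178 0.136 ]
```

View pics/g3.png

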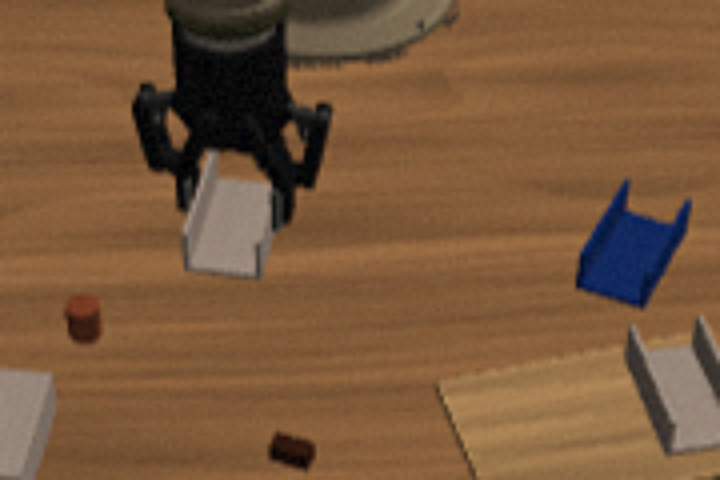

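The up channel is held level at crop (235,220), with the web about 103 mm up as expected. I carry it to above the board.

Call:
servo_tool(motion=[[40, 10, 0, 0, 0, 0], [80, 20, 0, 0, 0, -0.05], [120, 30, 0, 0, 0, -0.1], [160, 40, 0, 0, 0, -0.15], [190, 45, 0, 0, 0, -0.2], [220, 49, 0, 0, 0, -0.25], [245, 52, 0, 0, 0, -0.3], [261, 55, 0, 0, 0, -0.356], [261, 55, 0, 0, 0, -0.356], [261, 55, 0, 0, 0, -0.356], [261, 55, 0, 0, 0, -0.356]])

```text
clock: 9.05
position: [0.5619, 0.1462, 0.0674]
tcp_rot: [[-0.121, 0.993, -0.002], [0.993, 0.121, -0.002], [-0.001, -0.003, -1.0]]
force: [0.3, -0.1, -1.3]
width: 0.0555
```

```bash
python3 - <<'E'
from h import *
plan((563.7,146.1,-10,96.9))
for n in('top','scene'):
    im,d,W=cloud(n); P=near(W,(.554,.2235),.068,.028,.06)
    P=near(W,(.554,.2235),.068,.033,.052); print(n,rect(P))
    P=near(W,(.564,.146),.085,.085,.138); m=im[(np.hypot(W[...,0]-.564,W[...,1]-.146)<.085)&(W[...,2]>.085)&(W[...,2]<.138)].mean(1)
    g=P[m>85]; print(rect(g),np.percentile(g[:,2],[2,50,98]).round(3)) if len(g)>5 else 0
E
```

```text
clk 9.05 p [561.9 146.2  67.4] jaw 96.95 w 55.5 F [ 0.3 -0.1 -1.3]
[-0.2, 2.0, 77.4, -0.0025, 0.0014, 0.0009]
top (array([542.8, 222.5]), array([78.2, 56.6]), 6.8, 84)
(array([530.3, 144.2]), array([55.7, 36. ]), -83.3, 176) [0.096 0.102 0.133]
scene (array([555.2, 223.7]), array([102.7,  60.1]), 7.8, 109)
(array([564.6, 146.5]), array([106.8,  64.9]), 9.0, 423) [0.096 0.101 0.134]
```

Call:
servo_tool(motion=[[0, 1.5, 35, 0, 0, 0], [0, 1.5, 60, 0, 0, 0], [0, 1.5, 76, 0, 0, 0], [0, 1.5, 82, 0, 0, 0], [0, 1.5, 84, 0, 0, 0], [0, 1.5, 84, 0, 0, 0], [0, 1.5, 84, 0, 0, 0]])

```text
clock: 9.73
position: [0.565, 0.1475, -0.0144]
tcp_rot: [[-0.121, 0.993, 0.001], [0.993, 0.121, 0.0], [0.0, 0.001, -1.0]]
force: [-0.9, -0.9, -0.8]
width: 0.0553
```

```bash
python3 - <<'E'
from h import *
plan((563.7,146.1,-22.4,96.9))
for n in('top','scene'):
    im,d,W=cloud(n)
    P=near(W,(.554,.2235),.068,.033,.052); P=P[P[:,1]>.18]; print(n,rect(P))
    M=(np.hypot(W[...,0]-.564,W[...,1]-.146)<.085)&(W[...,2]>.012)&(W[...,2]<.062)&(im.mean(2)>85)&(W[...,1]<.184-(W[...,0]-.564)*-.12); g=W[M]; print(rect(g),np.percentile(g[:,2],[2,50,98]).round(3))
    if n=='scene': cv2.imwrite('pics/g4.png',cv2.resize(im[140:260,240:400],None,fx=4,fy=4))
E
```

```text
clk 9.73 p [565.  147.5 -14.4] jaw 96.98 w 55.3 F [-0.9 -0.9 -0.8]
[-1.2, -1.5, 8.0, 0.0012, -0.0001, 0.0014]
top (array([539.5, 222.1]), array([70.9, 57.5]), 6.3, 79)
(array([525.8, 157.7]), array([48.6, 28.8]), 9.7, 129) [0.014 0.021 0.052]
scene (array([555.6, 216.1]), array([100.5,  73.7]), 6.6, 118)
(array([566.1, 149.2]), array([104.,  61.]), 8.8, 416) [0.015 0.019 0.052]
```

View pics/g4.png

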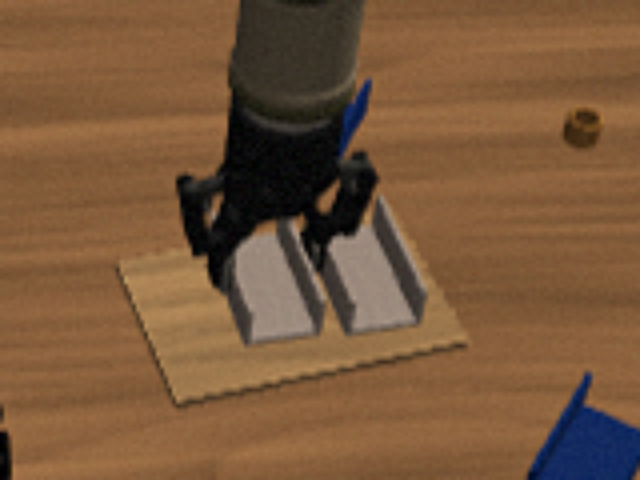

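The channel hovers at crop (275,285), parallel to the base at (375,280), with a finger in the gap. I correct about 1.3 mm and lower.

Call:
servo_tool(motion=[[-1.2, -1, 2, 0, 0, 0], [-1.2, -1, 4, 0, 0, 0], [-1.2, -1, 6, 0, 0, 0], [-1.2, -1, 7.5, 0, 0, 0], [-1.2, -1, 8.5, 0, 0, 0], [-1.2, -1, 8.5, 0, 0, 0], [-1.2, -1, 8.5, 0, 0, 0]])

```text
clock: 10.42
position: [0.5637, 0.146, -0.0224]
tcp_rot: [[-0.122, 0.993, 0.001], [0.993, 0.122, -0.001], [-0.001, 0.001, -1.0]]
force: [-4.1, -2.7, 20.0]
width: 0.0551
```

Call:
servo_tool(motion=[[0, 0, -1.2, 0, 0, 0], [0, 0, -1.2, 0, 0, 0]])

```text
clock: 10.58
position: [0.5638, 0.1462, -0.0223]
tcp_rot: [[-0.122, 0.993, 0.001], [0.993, 0.122, 0.0], [-0.0, 0.001, -1.0]]
force: [-1.0, -0.4, 4.3]
width: 0.0556
```

Call:
servo_tool(motion=[[0, 0, 0, 0, 0, 0], [0, 0, 0, 0, 0, 0], [0, 0, 0, 0, 0, 0], [0, 0, 0, 0, 0, 0], [0, 0, 0, 0, 0, 0]], gripper=0.48)

```text
clock: 11.0
position: [0.5636, 0.1462, -0.0228]
tcp_rot: [[-0.122, 0.993, -0.0], [0.993, 0.122, -0.0], [0.0, -0.0, -1.0]]
force: [0.1, 0.2, -0.3]
width: 0.0634
```

Call:
servo_tool(motion=[[0, 0, -8, 0, 0, 0], [0, 0, -25, 0, 0, 0], [0, 0, -55, 0, 0, 0], [0, 0, -90, 0, 0, 0], [0, 0, -120, 0, 0, 0], [0, 0, -120, 0, 0, 0]])

```text
clock: 11.5
position: [0.5661, 0.1476, 0.1032]
tcp_rot: [[-0.122, 0.993, 0.007], [0.993, 0.122, 0.002], [0.001, 0.007, -1.0]]
force: [1.1, 1.0, -0.7]
width: 0.063
```

```bash
python3 - <<'E'
from h import *
plan((563,-100,90,85),(567.3,-267.1,40,78.8))
E
```

```text
clk 11.5 p [566.1 147.6 103.2] jaw 97.0 w 63.0 F [ 1.1  1.  -0.7]
[-245.4, -33.3, 12.6, 0.0071, -0.0023, 0.2094]
[-411.8, -49.8, 62.2, 0.007, -0.0026, 0.3177]
```

Call:
servo_tool(motion=[[-150, -20, 10, 0, 0, 0.12], [-150, -20, 10, 0, 0, 0.12], [-150, -20, 10, 0, 0, 0.12], [-411, -50, 45, 0, 0, 0.318], [-411, -50, 45, 0, 0, 0.318], [-411, -50, 45, 0, 0, 0.318], [-411, -50, 45, 0, 0, 0.318], [-411, -50, 45, 0, 0, 0.318], [-411, -50, 45, 0, 0, 0.318], [-411, -50, 45, 0, 0, 0.318], [-411, -50, 45, 0, 0, 0.318], [-411, -50, 45, 0, 0, 0.318]], gripper=1)

```text
clock: 12.5
position: [0.5628, -0.2713, 0.0516]
tcp_rot: [[0.2, 0.98, -0.001], [0.98, -0.2, -0.0], [-0.001, -0.001, -1.0]]
force: [-0.8, 0.5, -0.3]
width: 0.0853
```

Call:
servo_tool(motion=[[0, 0, 0, 0, 0, 0], [0, 0, 0, 0, 0, 0], [0, 0, 0, 0, 0, 0]])

```text
clock: 12.75
position: [0.5646, -0.2661, 0.0528]
tcp_rot: [[0.192, 0.981, 0.0], [0.981, -0.192, 0.0], [0.0, 0.0, -1.0]]
force: [0.2, -0.4, 1.1]
width: 0.0853
```

```bash
python3 - <<'E'
from h import *
plan((567.3,-267.1,-31.5,78.8))
for n in('top','scene'):
    im,d,W=cloud(n)
    for k,c in [('base',(.554,.2235)),('up',(.564,.146))]:
        ax=np.array([-np.sin(np.radians(6.9)),np.cos(np.radians(6.9))])
        P=near(W,c,.07,.033,.052); P=P[abs((P[:,:2]-c)@ax)<.034]; print(n,k,rect(P))
        v=(P[:,:2]-c)@ax*1000; print('  edges',np.percentile(v,[1,99]).round(1))
    P=near(W,(.567,-.267),.07,.028,.045); print('down',rect(P))
E
```

```text
clk 12.75 p [ 564.6 -266.1   52.8] jaw 78.93 w 85.3 F [ 0.2 -0.4  1.1]
[-0.6, 2.8, 84.3, 0.0004, -0.0005, 0.0023]
top base (array([553.7, 224. ]), array([100.3,  57.4]), 7.0, 127)
  edges [-28.   29.1]
top up (array([563.8, 147.6]), array([99.5, 57.2]), 6.4, 113)
  edges [-26.5  30. ]
down (array([ 567. , -266.2]), array([100.1,  56.2]), -10.2, 360)
scene base (array([555.9, 223. ]), array([100.8,  58.5]), 7.1, 142)
  edges [-29.9  28.2]
scene up (array([565.7, 146.5]), array([104.3,  57.7]), 6.6, 135)
  edges [-28.3  29. ]
down (array([ 567.7, -267.4]), array([105.3,  58.8]), -11.7, 559)
```

The pair is parallel (7.0° and 6.5°) with a gap of about 21 mm and ends within 1 mm. Now I grip the open-down channel.

Call:
servo_tool(motion=[[-0.5, 2.5, 35, 0, 0, 0], [-0.5, 2.5, 60, 0, 0, 0], [-0.5, 2.5, 76, 0, 0, 0], [-0.5, 2.5, 83, 0, 0, 0], [-0.5, 2.5, 84, 0, 0, 0], [-0.5, 2.5, 84, 0, 0, 0]])

```text
clock: 13.35
position: [0.5669, -0.2682, -0.0313]
tcp_rot: [[0.194, 0.981, 0.0], [0.981, -0.194, 0.0], [0.0, 0.0, -1.0]]
force: [0.5, 0.3, -0.9]
width: 0.0857
```

Call:
servo_tool(motion=[[0, 0, 0, 0, 0, 0], [0, 0, 0, 0, 0, 0], [0, 0, 0, 0, 0, 0], [0, 0, 0, 0, 0, 0], [0, 0, 0, 0, 0, 0], [0, 0, 0, 0, 0, 0], [0, 0, 0, 0, 0, 0]], gripper=-1, squeeze=30)

```text
clock: 13.93
position: [0.5672, -0.2691, -0.0303]
tcp_rot: [[0.195, 0.981, 0.002], [0.981, -0.195, -0.001], [-0.0, 0.002, -1.0]]
force: [-0.3, 0.1, 6.8]
width: 0.0558
```

Call:
servo_tool(motion=[[0, 0, -5, 0, 0, 0], [0, 0, -20, 0, 0, 0], [0, 0, -50, 0, 0, 0], [0, 0, -80, 0, 0, 0], [0, 0, -115, 0, 0, 0], [0, 0, -115, 0, 0, 0], [0, 0, -115, 0, 0, 0]])

```text
clock: 14.52
position: [0.5675, -0.2696, 0.0859]
tcp_rot: [[0.195, 0.981, 0.004], [0.981, -0.195, -0.002], [-0.001, 0.004, -1.0]]
force: [-0.6, 0.1, -1.5]
width: 0.0562
```

```bash
python3 - <<'E'
from h import *
plan((561,-40,85,88),(559.6,185.2,85,96.8))
for n in('scene','top'):
    im,d,W=cloud(n); g=W[(np.hypot(W[...,0]-.567,W[...,1]+.267)<.09)&(W[...,2]>.138)&(W[...,2]<.16)&(im.mean(2)>85)]; print(rect(g),np.percentile(g[:,2],[2,50,98]).round(3)) if len(g)>5 else 0
E
```

```text
clk 14.52 p [ 567.5 -269.6   85.9] jaw 78.74 w 56.2 F [-0.6  0.1 -1.5]
[223.9, -51.3, 0.5, 0.004, 0.0015, -0.1616]
[444.5, -96.6, 0.0, 0.0039, 0.0018, -0.3152]
(array([ 569.6, -270. ]), array([99.5, 59.7]), -11.2, 455) [0.144 0.15  0.153]
(array([ 566.4, -264.7]), array([100. ,  61.3]), -10.8, 332) [0.144 0.149 0.153]
```

Call:
servo_tool(motion=[[224, -51, 0, 0, 0, -0.16], [224, -51, 0, 0, 0, -0.16], [224, -51, 0, 0, 0, -0.16], [224, -51, 0, 0, 0, -0.16], [224, -51, 0, 0, 0, -0.16], [445, -97, 0, 0, 0, -0.315], [445, -97, 0, 0, 0, -0.315], [445, -97, 0, 0, 0, -0.315], [445, -97, 0, 0, 0, -0.315], [445, -97, 0, 0, 0, -0.315], [445, -97, 0, 0, 0, -0.315], [445, -97, 0, 0, 0, -0.315]])

```text
clock: 15.62
position: [0.5562, 0.1971, 0.0832]
tcp_rot: [[-0.129, 0.992, -0.0], [0.992, 0.129, 0.007], [0.007, 0.001, -1.0]]
force: [0.3, 0.2, 0.6]
width: 0.0554
```

Call:
servo_tool(motion=[[0, 0, 10, 0, 0, 0], [0, 0, 20, 0, 0, 0], [0, 0, 20, 0, 0, 0], [0, 0, 20, 0, 0, 0]])

```text
clock: 15.95
position: [0.5572, 0.1843, 0.0617]
tcp_rot: [[-0.117, 0.993, -0.003], [0.993, 0.117, -0.002], [-0.002, -0.003, -1.0]]
force: [0.3, -0.8, -1.3]
width: 0.0557
```

```bash
python3 - <<'E'
from h import *
plan((559.6,185.2,20,96.8))
im,d,W=cloud('scene'); c=(.5596,.1852)
g=W[(np.hypot(W[...,0]-c[0],W[...,1]-c[1])<.09)&(W[...,2]>.115)&(W[...,2]<.145)&(im.mean(2)>85)]; print(rect(g),np.percentile(g[:,2],[2,50,98]).round(3))
E
```

```text
clk 15.95 p [557.2 184.3  61.7] jaw 96.72 w 55.7 F [ 0.3 -0.8 -1.3]
[0.7, 2.7, 41.7, -0.003, 0.0015, -0.0013]
(array([558.5, 188.2]), array([102.8,  60.6]), 4.8, 405) [0.122 0.126 0.129]
```

Call:
servo_tool(motion=[[0.5, 1.5, 20, 0, 0, 0], [0.5, 1.5, 35, 0, 0, 0], [0.5, 1.5, 43, 0, 0, 0], [0.5, 1.5, 43, 0, 0, 0], [0.5, 1.5, 43, 0, 0, 0], [0.5, 1.5, 43, 0, 0, 0]])

```text
clock: 16.5
position: [0.5597, 0.1872, 0.0211]
tcp_rot: [[-0.119, 0.993, 0.001], [0.993, 0.119, 0.0], [0.0, 0.001, -1.0]]
force: [-1.1, 0.0, 0.2]
width: 0.0554
```

```bash
python3 - <<'E'
from h import *
plan((559.6,185.2,-18.3,96.8))
im,d,W=cloud('scene'); cv2.imwrite('pics/g5.png',cv2.resize(im[150:260,260:380],None,fx=5,fy=5,interpolation=cv2.INTER_CUBIC))
E
```

```text
clk 16.5 p [559.7 187.2  21.1] jaw 96.81 w 55.4 F [-1.1  0.   0.2]
[-2.0, -0.4, 39.4, 0.0008, -0.0002, 0.0002]
```

View pics/g5.png

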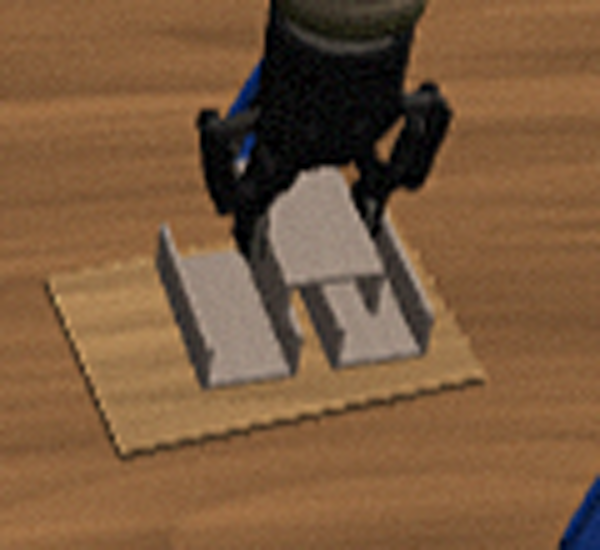

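The open-down channel at crop (325,225) is centred over the pair, with its feet above the two interiors. I lower it to home.

Call:
servo_tool(motion=[[-1.5, -0.4, 5, 0, 0, 0], [-1.5, -0.4, 11, 0, 0, 0], [-1.5, -0.4, 17, 0, 0, 0], [-1.5, -0.4, 23, 0, 0, 0], [-1.5, -0.4, 29, 0, 0, 0], [-1.5, -0.4, 34, 0, 0, 0], [-1.5, -0.4, 36, 0, 0, 0], [-1.5, -0.4, 36, 0, 0, 0]])

```text
clock: 17.22
position: [0.5587, 0.1857, -0.0164]
tcp_rot: [[-0.119, 0.993, -0.001], [0.993, 0.119, -0.0], [-0.0, -0.001, -1.0]]
force: [0.1, -0.6, -1.6]
width: 0.0557
```

Call:
servo_tool(motion=[[0, 0, 1, 0, 0, 0], [0, 0, 2, 0, 0, 0], [0, 0, 3, 0, 0, 0], [0, 0, 3.5, 0, 0, 0], [0, 0, 3.5, 0, 0, 0], [0, 0, 3.5, 0, 0, 0]])

```text
clock: 17.72
position: [0.5593, 0.1857, -0.0183]
tcp_rot: [[-0.119, 0.993, 0.001], [0.993, 0.119, -0.0], [-0.0, 0.001, -1.0]]
force: [-1.2, -0.1, 5.7]
width: 0.0555
```

```bash
python3 - <<'E'
from h import *
plan((559.6,185.2,-18.3,96.8))
E
```

```text
clk 17.72 p [559.3 185.7 -18.3] jaw 96.83 w 55.5 F [-1.2 -0.1  5.7]
[-0.5, 0.2, -0.0, 0.001, 0.0002, 0.0006]
```

Call:
servo_tool(motion=[[0, 0, 0, 0, 0, 0], [0, 0, 0, 0, 0, 0], [0, 0, 0, 0, 0, 0], [0, 0, 0, 0, 0, 0], [0, 0, 0, 0, 0, 0], [0, 0, 0, 0, 0, 0]], gripper=0.55)

```text
clock: 18.22
position: [0.5591, 0.1856, -0.0192]
tcp_rot: [[-0.119, 0.993, -0.0], [0.993, 0.119, -0.0], [-0.0, -0.0, -1.0]]
force: [0.4, -0.0, 0.7]
width: 0.0658
```

Call:
servo_tool(motion=[[0, 0, -8, 0, 0, 0], [0, 0, -25, 0, 0, 0], [0, 0, -55, 0, 0, 0], [0, 0, -90, 0, 0, 0], [0, 0, -120, 0, 0, 0], [0, 0, -120, 0, 0, 0]])

```text
clock: 18.72
position: [0.5615, 0.1873, 0.1068]
tcp_rot: [[-0.119, 0.993, 0.007], [0.993, 0.119, 0.003], [0.002, 0.007, -1.0]]
force: [1.1, 1.1, -0.3]
width: 0.066
```

```bash
python3 - <<'E'
from h import *
plan((661.8,-67.2,60,96.8))
E
```

```text
clk 18.72 p [561.5 187.3 106.8] jaw 96.83 w 66.0 F [ 1.1  1.1 -0.3]
[-264.7, 69.0, 46.7, 0.0073, -0.002, 0.0006]
```

Call:
servo_tool(motion=[[-263, 72, 45, 0, 0, 0], [-263, 72, 45, 0, 0, 0], [-263, 72, 45, 0, 0, 0], [-263, 72, 45, 0, 0, 0], [-263, 72, 45, 0, 0, 0], [-263, 72, 45, 0, 0, 0], [-263, 72, 45, 0, 0, 0], [-263, 72, 45, 0, 0, 0], [-263, 72, 45, 0, 0, 0], [-263, 72, 45, 0, 0, 0], [-263, 72, 45, 0, 0, 0]], gripper=-1)

```text
clock: 19.63
position: [0.6616, -0.065, 0.0564]
tcp_rot: [[-0.121, 0.993, 0.0], [0.993, 0.121, 0.001], [0.001, 0.0, -1.0]]
force: [-0.4, 0.4, 0.1]
width: -0.0001
```

```bash
python3 - <<'E'
from h import *
plan((661.8,-67.2,-5,96.8))
ax=np.array([-np.sin(np.radians(6.8)),np.cos(np.radians(6.8))]); e=np.array([ax[1],-ax[0]]); c=np.array([.5596,.1852])
for n in('top','scene'):
    im,d,W=cloud(n); 
    if n=='scene': cv2.imwrite('pics/g6.png',cv2.resize(im[150:270,210:370],None,fx=5,fy=5,interpolation=cv2.INTER_CUBIC))
    Q=W.reshape(-1,3); a=(Q[:,:2]-c)@ax; b=(Q[:,:2]-c)@e; g=Q[(abs(a)<.032)&(abs(b)<.06)&(Q[:,2]>.0445)&(Q[:,2]<.07)]
    print(n,'down',rect(g),np.percentile(g[:,2],[5,50,95]).round(3))
    A=np.c_[(g[:,:2]-c)@e,(g[:,:2]-c)@ax,np.ones(len(g))]; print(' tilt deg',np.degrees(np.linalg.lstsq(A,g[:,2],rcond=None)[0][:2]).round(2))
    for nm,s in(('base',1),('up',-1)):
        f=Q[(s*a>.058)&(s*a<.073)&(abs(b)<.06)&(Q[:,2]>.033)&(Q[:,2]<.055)]; bb=(f[:,:2]-c)@e*1000; print(nm,'ends',bb.min().round(1),bb.max().round(1),'outer',(abs((f[:,:2]-c)@ax)*1000).max().round(1))
    bb=(g[:,:2]-c)@e*1000; aa=(g[:,:2]-c)@ax*1000; print('down ends',bb.min().round(1),bb.max().round(1),'sides',aa.min().round(1),aa.max().round(1))
E
```

```text
clk 19.63 p [661.6 -65.   56.4] jaw 96.96 w -0.1 F [-0.4  0.4  0.1]
[-2.2, -0.1, 61.4, 0.0004, -0.0008, 0.0027]
top down (array([558.3, 187.2]), array([100. ,  56.5]), 7.5, 514) [0.045 0.047 0.051]
 tilt deg [-0.1  -0.62]
base ends -50.9 48.1 outer 67.9
up ends -50.1 49.8 outer 66.2
down ends -50.8 48.9 sides -26.5 30.2
scene down (array([561.5, 186.2]), array([102.8,  56.9]), 7.0, 363) [0.045 0.046 0.049]
 tilt deg [0.03 0.1 ]
base ends -54.5 51.7 outer 67.1
up ends -47.2 52.0 outer 67.3
down ends -49.3 53.4 sides -27.6 29.4
```

View pics/g6.png

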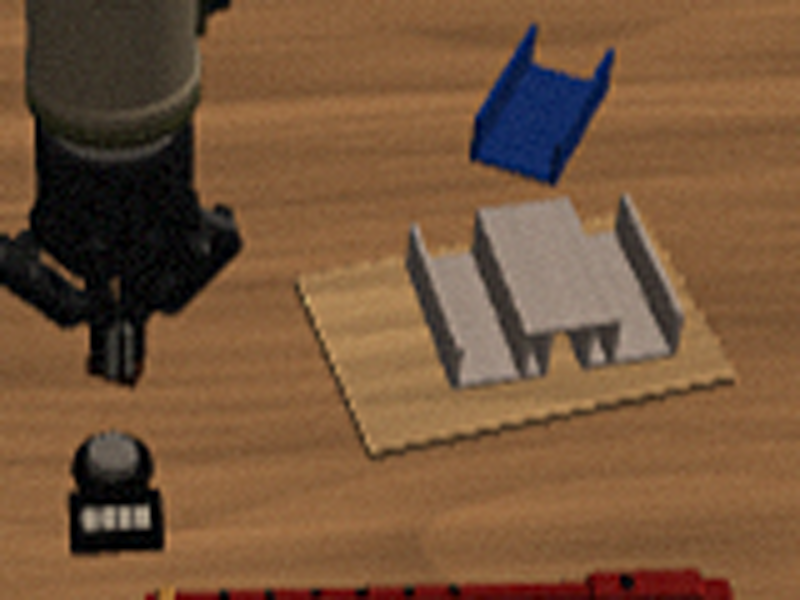

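The bundle is seated at crop (555,265): top at 46–47 mm, level, ends in line. The fingers are shut above the button at (112,465). Now the press.

Call:
servo_tool(motion=[[-1.5, 0, 25, 0, 0, 0], [-1.5, 0, 48, 0, 0, 0], [-1.5, 0, 60, 0, 0, 0], [-1.5, 0, 64, 0, 0, 0], [-1.5, 0, 64, 0, 0, 0], [-1.5, 0, 64, 0, 0, 0]])

```text
clock: 20.23
position: [0.6625, -0.0677, -0.0074]
tcp_rot: [[-0.12, 0.993, 0.001], [0.993, 0.12, 0.0], [0.0, 0.001, -1.0]]
force: [-0.2, -0.0, 0.2]
width: -0.0001
```

Call:
servo_tool(motion=[[0, 0, 2, 0, 0, 0], [0, 0, 4, 0, 0, 0], [0, 0, 6, 0, 0, 0], [0, 0, 8, 0, 0, 0], [0, 0, 10, 0, 0, 0], [0, 0, 10, 0, 0, 0], [0, 0, 10, 0, 0, 0]])

```text
clock: 20.82
position: [0.6626, -0.0685, -0.0178]
tcp_rot: [[-0.119, 0.993, 0.001], [0.993, 0.119, -0.0], [-0.0, 0.001, -1.0]]
force: [1.0, -1.1, 4.3]
width: -0.0002
```

Call:
servo_tool(motion=[[0, 0, 1, 0, 0, 0], [0, 0, 2, 0, 0, 0], [0, 0, 2, 0, 0, 0], [0, 0, 2, 0, 0, 0]])

```text
clock: 21.15
position: [0.6626, -0.0685, -0.0193]
tcp_rot: [[-0.119, 0.993, 0.001], [0.993, 0.119, -0.0], [-0.001, 0.001, -1.0]]
force: [-0.2, -0.4, 9.8]
width: 0.0
```

Call:
servo_tool(motion=[[0, 0, 0.5, 0, 0, 0], [0, 0, 1, 0, 0, 0], [0, 0, 1, 0, 0, 0], [0, 0, 1, 0, 0, 0]])

```text
clock: 21.48
position: [0.6627, -0.0685, -0.0195]
tcp_rot: [[-0.119, 0.993, 0.002], [0.993, 0.119, -0.001], [-0.001, 0.001, -1.0]]
force: [-2.4, -2.0, 18.8]
width: -0.0001
```

Call:
servo_tool(motion=[[0, 0, -3, 0, 0, 0], [0, 0, -8, 0, 0, 0], [0, 0, -14, 0, 0, 0], [0, 0, -40, 0, 0, 0], [0, 0, -80, 0, 0, 0], [0, 0, -110, 0, 0, 0], [0, 0, -130, 0, 0, 0], [0, 0, -130, 0, 0, 0]])

```text
clock: 22.15
position: [0.6639, -0.0679, 0.1135]
tcp_rot: [[-0.119, 0.993, 0.005], [0.993, 0.119, -0.0], [-0.001, 0.005, -1.0]]
force: [1.2, -0.1, -0.1]
width: -0.0004
```

Call:
servo_tool(motion=[[0, -60, 0, 0, 0, 0], [0, -120, 0, 0, 0, 0], [0, -120, 0, 0, 0, 0], [0, -120, 0, 0, 0, 0], [0, -120, 0, 0, 0, 0], [0, -120, 0, 0, 0, 0]])

```text
clock: 22.65
position: [0.5433, -0.0828, 0.1088]
tcp_rot: [[-0.119, 0.993, 0.0], [0.993, 0.119, 0.0], [0.0, 0.0, -1.0]]
force: [0.4, 0.5, -0.4]
width: -0.0002
```

```bash
python3 - <<'E'
from h import *
plan()
im,d,W=cloud('scene'); cv2.imwrite('pics/end.png',im)
P=near(W,(.662,-.067),.01,.0,.04); print('button z',np.median(P[:,2]))
for k,c in [('block',(.584,-.06)),('offcut',(.445,-.212))]:
    print(k,near(W,c,.03,.008,.05).mean(0).round(3))
E
```

```text
clk 22.65 p [543.3 -82.8 108.8] jaw 96.81 w -0.2 F [ 0.4  0.5 -0.4]
button z 0.02018159843680891
block [ 0.587 -0.062  0.013]
offcut [ 0.453 -0.211  0.023]
```

View pics/end.png

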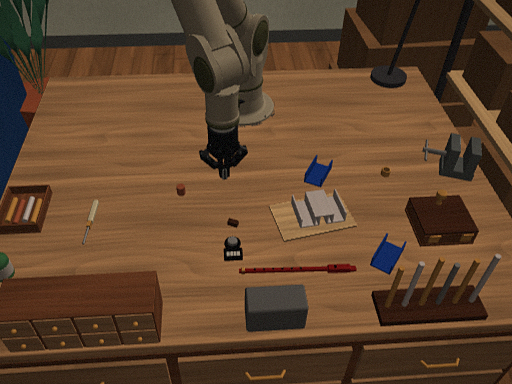

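The final picture shows the bundle seated on the board at (320,207). The button is back up at (233,241), the bystanders are where they were, and the arm is clear.

```bash
python3 -c "
from plant import sign_off; print(sign_off())"
```

```text
the job is handed in; nothing more can be done
None
```

The channels are bundled on the board and the counter button has been pressed; I handed the job in with about 23 s of the 72 s used.

**Lower pair:** I set the loose open-up channel down beside the base channel. The gap measured about 21 mm. The two were parallel within about 0.5° (7.0° and 6.5°), with ends level to about 1 mm.

**Top channel:** I laid the open-down channel over the pair and let go. Its top measured 46–47 mm, where 47 mm is fully home. It was level within about 0.6° by the worse of the two cameras. The top camera puts its ends in line within about 1 mm. The scene camera's end readings differed by up to about 7 mm, because low flange points blur that edge.

**Button:** I pressed it until it stopped, reading up to 19 N where about 5 N is needed, and then let it go. Afterwards its top measured about 20 mm. The same camera read 20.5 mm before the press, so it sprang back.

**Other things on the desk:** In the last picture the rest looks where it was. I only measured the block and the offcut.

**One reading disagreed:** the reported tool height is about 35 mm below where the fingertips really are. Because of this, my first grasp closed on nothing above the channel web. I then touched the web with the shut fingers, at up to 32 N, to measure the offset and used it for every later move. That channel was about where I had first measured it, and I gripped it without trouble.

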